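Fit the spacer, then counter-hold the hidden bolt head

ROBOT

A 6-joint arm with a two-finger parallel gripper is mounted at the origin on the work surface. World frame = base frame: x ahead of the robot, y to its left, z up, the work surface at z = 0. Lengths are in m, angles in rad, forces in N, time in s.
With the tool pointing down it reaches from about 0.3 to 0.75 m from the base axis. Payload 8.5 kg.
Tool frame: the origin (TCP) lies at the very end of the fingers, on their centre line; the grasp point (between the pads) lies 19 mm behind it; z points along the fingers, y is the line along which they close (so a half turn about z gives the same grasp; the last joint's range is limited). The gripper opens to 88 mm and grips with 3 to 60 N. Pads are 18 mm wide; open, the fingers measure 123 mm over their backs; the gripper's body (75 mm by 187 mm) begins 45 mm behind the grasp point.
Start: joints at [-1.462, 0.381, 1.297, -0, 1.464, -0.215], TCP at [0.175, -0.521, 0.239] pointing down, gripper open.
Joint ranges: [-3.11, 3.11], [-0.89, 2.33], [0.22, 2.48], [-1.42, 4.56], [0.17, 2.85], [-2.88, 2.88]. Speed limits (rad/s): [2.39, 2.39, 3.14, 3.14, 3.14, 3.14].

INTERFACE

Orientations are given as [roll, pitch, yaw] about the fixed x, y, z axes, in that order (R = Rz(yaw) Ry(pitch) Rx(roll)).
In Python, from plant import telemetry, camera, camera_info, robot gives the robot as it stands.
- The arm moves only by the shell command python3 -m pendant 'ROWS' [FORCE]. ROWS is JSON, a list of rows, each a list of 3 entries, a list of its own where there are three numbers: the shift along the tool's x, y, z scaled (see below), then the turn, a rotation vector about the tool's x, y, z scaled (see below), then the closure, from 0 (fully open) to 1 (shut). A call has 1 to 5 rows; each row shifts and turns the commanded pose from where the row before left it, along the tool's axes as they then stand; what a row does not reach is not made up. The controller multiplies each number of a shift by 100 mm and each number of a turn by 90 degrees. A row lasts 1/8 s, in which the tool goes at most 62.5 mm and 10.7 degrees, less where a joint would pass 70% of its speed; a pose out of reach is approached as far as the arm can. A call with a number of a shift or a turn outside -1 to 1 is refused whole. A call with a gripper value outside its range is refused whole. The fingers move at their own pace and stop on an object; FORCE is the grip in N (left out, the last holds). Time passes only in rows, so rows that do not move let the fingers close. It gives the time, the measured TCP pose, the force, the opening and the grip force at its end, in the units of the state.
- telemetry.read_state(): the state, without advancing time (a new reading comes with each control period).
- camera(name): name is "side" or "top" or "wrist"; returns (picture, depth): 400x640x3 uint8, blue, green, red; 400x640 float32, m along the optical axis (not along the pixel's ray), 0 where there is no reading.
- camera_info(name): a dict with "fov_y" (degrees; the focal length in pixels is half the picture's height over the tangent of half this angle, whatever the lens; pixels are square), "cx", "cy" (the principal point, pixels), "R" (3x3) and "t" (3): a world point X has camera coordinates R X + t. Camera axes: x right, y down, z forward; pixel columns grow to the right and rows downward; lengths in m; the calibration is good to about 2 mm. The wrist camera is an equidistant fisheye: a pixel r from the principal point sees the ray r / f radians off the axis. A picture is of the moment at which its call begins: read the wrist's pose just before it. camera_info takes no time and is no camera call; for the wrist camera it gives the pose at the moment of the call.
- robot.finish_job(): hands the job in; it is judged then, once.
The state is a dict: "time_s": time; "qpos": joint angles; "joint_velocities": joint speeds; "tau": joint torques, N m; "eef_pos": TCP position; "ee_rot": TCP orientation; "force": force on the tool from outside, world axes, zero at the start; "moment": the same for the moment, N m; "gripper_width": finger opening in m; "grasp_force": force on a finger pad.
Only numpy, scipy, OpenCV 4.12 (cv2) and the standard library are available. Lean on these libraries where they do the work, as an engineer would, in place of code of your own. Each camera call takes 0.05 s, during which the arm holds its last target. There are 200 camera calls.

TASK

Get the cell clamp jig ready: slide the tall spacer sleeve over the jig's upright guide post until it sits fully home on the base plate, and let go of it. The nut runner is dragging the whole cross bolt round with the nut, so then reach down into the narrow gap behind the bracket, grasp the bolt head between the fingers and hold it so that it stops turning. Finish while still gripping the head, and leave everything else on the table where it is.

Things in the scene. Friction and masses are not known exactly. Their poses are not given: they have to be found in the camera images.
- jig: Steel clamp jig fixed to the table; origin on the table straight below the bolt head, x along the bolt axis away from the robot, z up. Base plate 12 mm thick: x -200..60 mm within 50 mm of y = 0, plus a foot x -40..60, y -160..-50 mm carrying the guide post. A nut runner, 48 mm cylinder along x with its top at 89 mm, lies in front of the bracket at x -68..-198 mm.
- gap (a point): Middle of the gap's mouth, 90 mm above the table, straight over the bolt head; axes as the jig's. Two upright dark plates across the bolt, 8 mm thick, 76 mm wide (y within 38 mm): the bracket (inner face x = -24 mm, top 90 mm above the table) and the rear plate (inner face x = +24 mm, top 76 mm). The 48 mm gap is open above and at both y ends.
- bolt_head (a point): Centre of the steel hex bolt head, on the bolt axis, 65 mm above the table in the middle of the gap; x along the bolt. 24 mm across flats, 27.7 mm across corners, 14 mm long, so 17 mm is free to either plate, save for the 16 mm thick shank on the bracket side. It can be taken from above with one finger at either y side. It only turns.
- bolt (a joint): Angle of the cross bolt (head, shank, nut and socket turn as one), rad, right-handed about the jig's x. The nut runner turns it steadily, growing by about 0.17 rad/s with about 0.1 N m, while nothing holds it. At 0 and every multiple of 1.047 (60 degrees) two flats of the head are upright and face the jig's +y and -y; half-way between, corners do.
- post_foot (a point): Foot of the guide post, on the top face of the base plate (12 mm above the table), on the post's axis, at x = 10, y = -115 mm in the jig's frame; z up along the post. The post is plain steel, 18 mm in diameter and 55 mm tall above the plate, with its top 5 mm tapered to 10 mm.
- post_top (a point): Centre of the guide post's top, 67 mm above the table.
- spacer_mid (a point): Centre (half-way up, 20 mm above its underside) of the tall spacer sleeve, a plain aluminium tube 40 mm tall, 40 mm outside diameter, with a 21 mm through hole, wall 9.5 mm, about 0.12 kg, standing upright on the table; z is its axis. Seated on the post its centre is 20 mm above the base plate and the post shows 15 mm above it.
- spacer: The same tall spacer sleeve; origin at the centre of its underside.
- short_ring: Bystander: aluminium ring of the same 40 mm diameter and hole but only 14 mm tall; origin at the centre of its underside.
- small_jar: Bystander: amber glass jar, 44 mm diameter, 60 mm tall; origin at the centre of its underside.
- jar_a: Bystander: dark sample jar, 80 mm diameter, 120 mm tall; origin under its centre.
- jar_b: Bystander: dark sample jar like the other one; origin under its centre.
- cell: Bystander: upright aluminium battery cell 27 x 148 x 91 mm with two terminals; origin under its centre.
- wrench: Bystander: steel wrench 180 mm long lying on the table; origin under its centre.
Not all that is in view belongs to the job. What is shaped like the spacer but red is not meant.

How it is judged:
On the way, in this order (a step that is already met when the one before it is completed fails the run):
1. the tall spacer is fully home on the guide post and let go (horizontal distance between spacer_mid and post_foot below 0.004 m and z of spacer_mid in the frame of post_foot below 0.023 m and angle between spacer_mid's own z axis and vertical below 0.1 rad and contact force between each of the arm, the fingers and spacer below 0.1 N), for 0.2 s.
2. the bolt head is gripped and has stopped turning (contact force between the fingers and bolt above 5 N and distance between the grasp point and bolt_head below 0.022 m and velocity of joint bolt between -0.03 and 0.03 rad/s), for 0.3 s.
At the end, for the whole second after the job is handed in: Spacer on the post, untouched: axes within 4 mm, centre under 23 mm above the base plate, within 0.1 rad of upright. Fingers press the bolt with over 5 N, grasp point within 22 mm of the head's centre, bolt turning under 0.03 rad/s (all of step 1 and all of step 2); the arm keeps its last pose, push and grip.
It fails at once if something else on the table is shifted by more than 30 mm (distance of any of short_ring, small_jar, jar_a, jar_b, cell, wrench from where it was at the start of the episode above 0.03 m).
It also fails if it takes over 64 s, if anything falls off the work surface, if the arm or the gripper's body presses on something with over 40 N, if the wrist force passes 120 N, or if a joint passes its speed limit or range.

## Working session

There is one attempt and no reset: what is moved stays moved. The work goes in short steps, Python scripts to look and compute and a shell command to move; the robot and the scene stay as the last step left them, time stands still between calls to the robot, and variables do not carry over. Pictures are saved under pics/ and viewed, at most 10 in all, crops included, and the job is handed in when it is done.

```bash
ls; mkdir -p pics
cat > h.py <<'E'
import numpy as np, cv2, json
from scipy.spatial.transform import Rotation as Ro
from plant import telemetry, camera, camera_info, robot
def foc(ci): return 200/np.tan(np.radians(ci["fov_y"])/2)
def ray(ci,u,v,fish=False):
    f=foc(ci); a=np.array([u-ci["cx"],v-ci["cy"]],float)
    if fish:
        r=np.hypot(*a); th=r/f; d=np.r_[a/max(r,1e-9)*np.sin(th),np.cos(th)]
    else: d=np.r_[a/f,1]
    R=np.array(ci["R"]); t=np.array(ci["t"])
    return -R.T@t, R.T@d
def plane(ci,u,v,z,fish=False):
    o,d=ray(ci,u,v,fish); return o+d*(z-o[2])/d[2]
def tri(*rays):
    A=np.zeros((3,3));b=np.zeros(3)
    for o,d in rays:
        d=d/np.linalg.norm(d);P=np.eye(3)-np.outer(d,d);A+=P;b+=P@o
    X=np.linalg.solve(A,b)
    return X,[np.linalg.norm(np.cross(X-o,d/np.linalg.norm(d))) for o,d in rays]
def cloud(ci,dep,fish=False):
    f=foc(ci);v,u=np.mgrid[:400,:640].astype(float);x=u-ci["cx"];y=v-ci["cy"]
    if fish:
        r=np.hypot(x,y);k=np.tan(np.minimum(r/f,1.5))/np.maximum(r,1e-9)
    else:k=1/f
    P=np.dstack([x*k*dep,y*k*dep,dep]);R=np.array(ci["R"])
    return (P-np.array(ci["t"]))@R
def proj(ci,X,fish=False):
    p=np.array(ci["R"])@np.array(X)+np.array(ci["t"]);f=foc(ci)
    if fish:
        r=np.hypot(p[0],p[1]);s=f*np.arctan2(r,p[2])/max(r,1e-9)
    else:s=f/p[2]
    return np.array([ci["cx"]+p[0]*s,ci["cy"]+p[1]*s])
def st():
    s=telemetry.read_state()
    print({k:np.round(s[k],4).tolist() for k in ["time_s","eef_pos","ee_rot","force","gripper_width","grasp_force"]}); return s
E
python3 - <<'E'
from h import *
s=st()
d={}
for n in ["side","top","wrist"]:
    ci=camera_info(n); im,dp=camera(n); cv2.imwrite(f"pics/{n}0.png",im); np.savez(f"{n}0.npz",im=im,dp=dp,**{k:np.array(v) for k,v in ci.items()})
    print(n,ci["fov_y"],ci["cx"],ci["cy"],(-np.array(ci["R"]).T@ci["t"]).round(3))
E
```

```text
pics
{'time_s': 0.0, 'eef_pos': [0.175, -0.5211, 0.2381], 'ee_rot': [-3.1402, -0.0003, 0.3238], 'force': [0.6952, -0.584, 0.6758], 'gripper_width': 0.0882, 'grasp_force': 0.0}
side 49.19452922614392 319.0850493818406 196.31636653893122 [ 0.334 -0.884  0.636]
top 54.29846600619737 320.73348860495946 198.4653389959218 [0.549 0.054 0.954]
wrist 65.70646984690485 317.10977171108624 206.77107466615178 [ 0.244 -0.497  0.384]
```

View pics/top0.png

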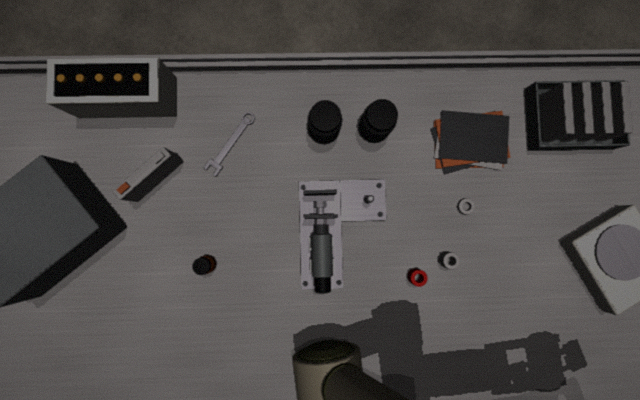

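View pics/side0.png

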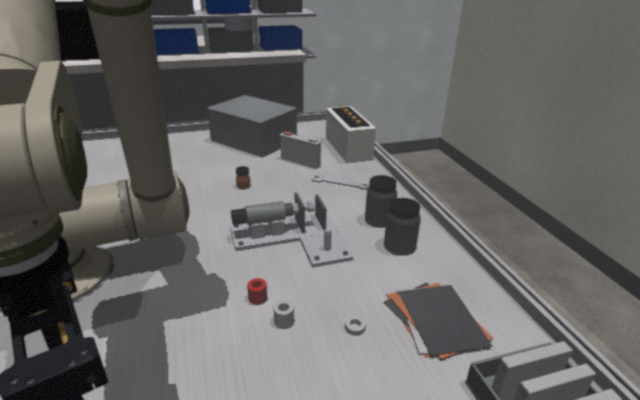

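Top view: the candidates are the grey tall sleeve at (449,261), the grey short ring at (466,206) and the red sleeve at (418,277). In the side view they are at (284,314), (355,326) and (257,291). I choose the grey tall one. The jig's bracket and rear plate are at top (320,215) and (320,192), and the post is at top (368,198) and side (327,240).

Run:
```python
from h import *
def ld(n):
    z=np.load(n+"0.npz"); ci={k:z[k] for k in ["fov_y","cx","cy","R","t"]}; return z["im"],z["dp"],ci
im,dp,ci=ld("top"); C=cloud(ci,dp); im2,dp2,c2=ld("side"); C2=cloud(c2,dp2)
print("table z top",np.median(C[230:250,500:540,2]),"side",np.median(C2[340:370,200:240,2]))
for nm,(u,v) in {"spacer":(449,261),"ring":(466,206)}.items():
    w=C[v-16:v+17,u-16:u+17].reshape(-1,3); zt=np.percentile(w[:,2],97)
    p=w[w[:,2]>zt-.006]
    print(nm,"top z",zt,"c",p.mean(0),"minmax",(p.min(0)+p.max(0))/2,p.max(0)-p.min(0),len(p))
for nm,(u,v) in {"spacer":(284,314),"ring":(355,326)}.items():
    w=C2[v-16:v+17,u-16:u+17].reshape(-1,3); zt=np.percentile(w[:,2],97);p=w[w[:,2]>zt-.006]
    print("side",nm,zt,(p.min(0)+p.max(0))/2,p.max(0)-p.min(0))
    h=w[(w[:,2]>.02)];print(h[:,1].min(),h[:,1].max(),h[:,0].min(),h[:,0].max())
# jig: height segments in top view
for nm,(a,b) in {"all":(.07,.1),"post":(.03,.08)}.items():
    m=(C[...,2]>a)&(C[...,2]<b); m[:170]=0;m[300:]=0;m[:,:295]=0;m[:,390:]=0
    n,l,s,c=cv2.connectedComponentsWithStats(m.astype(np.uint8))
    for i in range(1,n):
        if s[i,4]>8:
            q=C[l==i];print(nm,s[i],c[i].round(1),np.median(q,0).round(4),q[:,:2].min(0).round(4),q[:,:2].max(0).round(4),q[:,2].max())
g=cv2.resize(im[170:300,290:480],None,fx=4,fy=4,interpolation=cv2.INTER_CUBIC);g2=cv2.resize(im2[185:345,220:370],None,fx=3.25,fy=3.25,interpolation=cv2.INTER_CUBIC)
cv2.imwrite("pics/c_top.png",g);cv2.imwrite("pics/c_side.png",cv2.convertScaleAbs(g2,alpha=1.6))
```

```text
table z top 0.0003079812897484698 side -0.0009597521955567367
spacer top z 0.04169829195261399 c [ 0.46158821 -0.2522534   0.09104087] minmax [ 0.49256759 -0.11799455  0.49488138] [0.11224456 0.34444669 0.91798795] 179
ring top z 0.015407853567091763 c [ 0.58346577 -0.31384876  0.03621215] minmax [ 0.57636766 -0.14441822  0.48171125] [0.05535558 0.39729403 0.94432822] 167
side spacer 0.039849807787260876 [ 0.4045846  -0.56863747  0.33503226] [0.14193345 0.63092547 0.60232755]
-0.8841002033531716 -0.25317473091218357 0.33361787067958154 0.4755513248722993
side ring 0.013639466294197985 [ 0.46857889 -0.59565986  0.32200798] [0.26992203 0.57688069 0.62837611]
-0.8841002033531716 -0.8841002033531716 0.33361787067958154 0.33361787067958154
all [303 190  34   4 125] [318.6 191.4] [0.6226 0.0382 0.0762] [ 0.6185 -0.0026] [0.6261 0.0722] 0.0797077708369854
all [ 304  201   34   92 1552] [321.3 250. ] [0.4892 0.0342 0.0833] [ 0.3976 -0.0027] [0.6008 0.0707] 0.09294398240411833
post [303 190  34   5 165] [319.4 192. ] [0.6209 0.0354 0.0753] [ 0.6183 -0.0027] [0.6261 0.0722] 0.0797077708369854
post [365 195   9   8  60] [368.9 198.6] [ 0.6042 -0.0785  0.0638] [ 0.5964 -0.0886] [ 0.6128 -0.0717] 0.07046275620707536
post [314 201  12  14 130] [319.6 206.6] [0.5892 0.0347 0.0728] [0.5711 0.0227] [0.6016 0.0479] 0.07999166357311083
post [309 218  25  75 538] [320.7 251.6] [0.4921 0.0397 0.0748] [0.3976 0.006 ] [0.5626 0.0614] 0.07997524269378807
```

View pics/c_side.png

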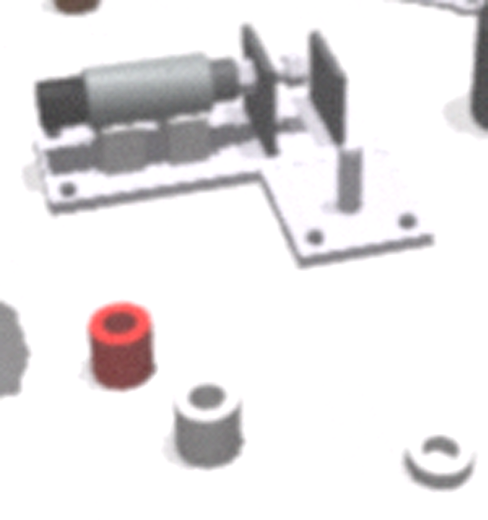

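View pics/c_top.png

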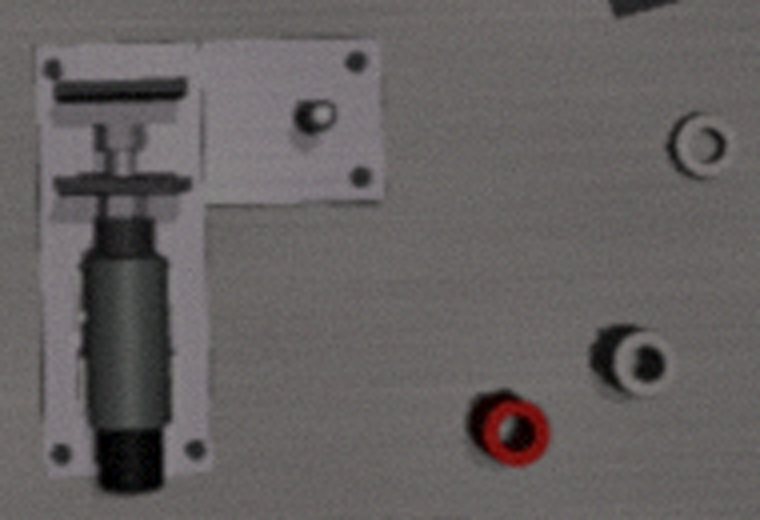

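Side crop: the tall grey sleeve is at crop (208,425), clearly taller than the short ring at (440,462). The red one is at (121,345). Top crop: the post is at (317,115), the head is between the plates at (120,140), and the jig is nearly aligned with world x. That confirms the choice; next I measure it.

```bash
cat >> h.py <<'E'
def go(X,yaw):
    """print shift in tool axes (units) after turning, and the turn about tool z (units)"""
    s=telemetry.read_state(); p=np.array(s["eef_pos"]); R0=Ro.from_euler("xyz",s["ee_rot"]); T=Ro.from_euler("xyz",[np.pi,0,yaw])
    print("turn",np.round((R0.inv()*T).as_rotvec()/(np.pi/2),4),"shift after turn",np.round(T.inv().apply(np.array(X)-p)/.1,3))
E
python3 - <<'E'
from h import *
def ld(n):
    z=np.load(n+"0.npz"); ci={k:z[k] for k in ["fov_y","cx","cy","R","t"]}; return z["im"],z["dp"],ci
im,dp,ci=ld("top"); C=cloud(ci,dp); C[dp==0]=np.nan; im2,dp2,c2=ld("side"); C2=cloud(c2,dp2); C2[dp2==0]=np.nan
def top(C,u,v,r,lo,hi):
    w=C[v-r:v+r+1,u-r:u+r+1].reshape(-1,3); p=w[(w[:,2]>lo)&(w[:,2]<hi)]
    (cx,cy),rr=cv2.minEnclosingCircle((p[:,:2]*1000).astype(np.float32)); return np.median(p[:,2]).round(4),(np.array([cx,cy])/1000).round(4),p[:,:2].mean(0).round(4),round(rr,1),len(p)
print("spacer",top(C,449,261,16,.035,.05),top(C2,284,314,16,.035,.05))
print("ring",top(C,466,206,16,.008,.02)); print("red",top(C,418,277,13,.035,.05))
print("jars",top(C,324,115,30,.11,.13),top(C,378,113,30,.11,.13))
print("post",top(C,368,198,8,.055,.075),top(C2,327,240,14,.06,.075))
m=(C[...,2]>.07)&(C[...,2]<.1);m[:188]=0;m[220:]=0;m[:,:295]=0;m[:,345:]=0
for a,b in((.61,.64),(.55,.58)):
    q=C[m&(C[...,0]>a)&(C[...,0]<b)];print(np.polyfit(q[:,1],q[:,0],1),q.mean(0),q.min(0),q.max(0),len(q))
go([.46,-.26,.20],.785)
E
```

```text
spacer (np.float64(0.04), array([ 0.4564, -0.2704]), array([ 0.4564, -0.2704]), 20.0, 171) (np.float64(0.0385), array([ 0.4554, -0.2735]), array([ 0.4558, -0.2752]), 20.9, 204)
ring (np.float64(0.0137), array([ 0.5845, -0.3232]), array([ 0.5844, -0.3224]), 20.3, 169)
red (np.float64(0.04), array([ 0.4176, -0.1926]), array([ 0.4181, -0.1915]), 20.4, 176)
jars (np.float64(0.12), array([0.7845, 0.0208]), array([0.7834, 0.0207]), 35.0, 804) (np.float64(0.1199), array([ 0.7852, -0.1041]), array([ 0.7842, -0.1032]), 34.9, 801)
post (np.float64(0.0647), array([ 0.6047, -0.0804]), array([ 0.6046, -0.0797]), 8.8, 51) (np.float64(0.0634), array([ 0.6045, -0.0849]), array([ 0.604 , -0.0861]), 8.0, 27)
[0.00121712 0.62221242] [0.62225713 0.03673372 0.07598064] [ 0.61849252 -0.0025635   0.07116831] [0.62611414 0.07216244 0.07970777] 125
[-0.01853049  0.56779562] [0.56716517 0.03402211 0.08569554] [ 0.55975209 -0.0027068   0.07027951] [0.57815741 0.07074279 0.09294398] 165
turn [-0.0006 -0.0003 -0.2936] shift after turn [3.863 0.167 0.383]
```

```bash
python3 -m pendant '[[[0,0,0],[0,0,-0.115],0.2],[[0,0,0],[0,0,-0.115],0.2],[[0,0,0],[0,0,-0.115],0.2],[[0,0,0],[0,0,-0.115],0.2],[[0,0,0],[0,0,-0.115],0.2]]'
python3 -m pendant '[[[0,0,0],[0,0,-0.115],0.2],[[0,0,0],[0,0,-0.1],0.2]]'
python3 - <<'E'
from h import *
st(); go([.456,-.275,.16],np.pi/2)
E
```

```text
time_s: 0.78
eef_pos: [0.175, -0.5213, 0.2385]
ee_rot: [-3.141, -0.001, 1.233]
force: [0.8, 0.3, 0.2]
gripper_width: 0.0704
grasp_force: 0.0
time_s: 1.02
eef_pos: [0.175, -0.5213, 0.2385]
ee_rot: [-3.142, -0.001, 1.57]
force: [-0.7, 0.8, -0.4]
gripper_width: 0.0705
grasp_force: 0.0
{'time_s': 1.025, 'eef_pos': [0.175, -0.5213, 0.2385], 'ee_rot': [-3.1415, -0.0006, 1.5702], 'force': [-0.7131, 0.7689, -0.3777], 'gripper_width': 0.0705, 'grasp_force': 0.0}
turn [-0.0001 -0.0004 -0.0004] shift after turn [2.463 2.81  0.785]
```

```bash
python3 -m pendant '[[[0.352,0.401,0.112],[0,0,0],0.2],[[0.352,0.401,0.112],[0,0,0],0.2],[[0.352,0.401,0.112],[0,0,0],0.2],[[0.352,0.401,0.112],[0,0,0],0.2],[[0.352,0.401,0.112],[0,0,0],0.2]]' | head -2
python3 -m pendant '[[[0.352,0.401,0.112],[0,0,0],0.2],[[0.352,0.401,0.112],[0,0,0],0.2],[[0,0,0],[0,0,0],0.2],[[0,0,0],[0,0,0],0.2]]'
cat >> h.py <<'E'
def circ(n,X,z,rad,name,box=60):
    """wrist picture around world X: saves crop; returns"""
    ci=camera_info("wrist"); im,dp=camera("wrist"); C=cloud(ci,dp,True); C[dp==0]=np.nan
    return ci,im,dp,C
E
python3 - <<'E'
from h import *
st()
ci=camera_info("wrist"); im,dp=camera("wrist"); C=cloud(ci,dp,True); C[dp==0]=np.nan
cv2.imwrite("pics/w1.png",im); np.savez("w1.npz",C=C)
print(proj(ci,[.456,-.272,.04],True),proj(ci,[.605,-.08,.067],True))
m=(C[...,2]>.034)&(C[...,2]<.046)
n,l,s,c=cv2.connectedComponentsWithStats(m.astype(np.uint8))
for i in range(1,n):
    if s[i,4]>80:
        q=C[l==i]; (a,b),r=cv2.minEnclosingCircle((q[:,:2]*1000).astype(np.float32)); print(s[i],np.round([a,b,r],1),q[:,2].mean())
E
```

```text
time_s: 1.65
eef_pos: [0.3777, -0.3453, 0.1823]
time_s: 2.15
eef_pos: [0.4569, -0.277, 0.1603]
ee_rot: [-3.141, 0.0, 1.565]
force: [0.3, -0.4, -0.2]
gripper_width: 0.0704
grasp_force: 0.0
{'time_s': 2.15, 'eef_pos': [0.4569, -0.277, 0.1603], 'ee_rot': [-3.1412, 0.0, 1.565], 'force': [0.341, -0.4337, -0.2324], 'gripper_width': 0.0704, 'grasp_force': 0.0}
[314.82796761 197.00535199] [485.37992888  -8.10402386]
[462   0  18  12 102] [603.  -83.5   8. ] 0.03972241426126402
[  0   9  20  46 447] [ 36.8 -29.7  35.2] 0.03899406414852891
[573  27  29  66 450] [ 777.7 -105.5   38.9] 0.040219748625259705
[ 249   85   46   45 1203] [ 418.9 -192.1   20.1] 0.0397856158612413
[ 294  172   44   44 1128] [ 457.  -269.9   20.2] 0.03964603373233511
```

View pics/w1.png

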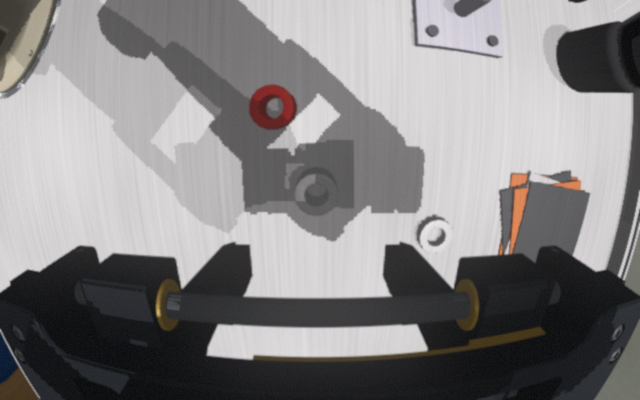

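The wrist picture shows the grey sleeve at (316,188) in the arm's shadow, red at (272,107) and the short ring at (435,233). Top and wrist agree on the sleeve: centre (0.457,-0.270), top at 40 mm. I grasp it with the TCP at 18 mm.

```bash
python3 -m pendant '[[[0.07,0,0.3],[0,0,0],0.2],[[0,0,0.45],[0,0,0],0.2],[[0,0,0.45],[0,0,0],0.2],[[0,0,0.22],[0,0,0],0.2],[[0,0,0],[0,0,0],0.2]]' | head -2
python3 -m pendant '[[[0,0,0],[0,0,0],0.8],[[0,0,0],[0,0,0],0.8],[[0,0,0],[0,0,0],0.8],[[0,0,0],[0,0,0],0.8],[[0,0,0],[0,0,0],0.8]]' 25
```

```text
time_s: 2.82
eef_pos: [0.4561, -0.2704, 0.0175]
time_s: 3.45
eef_pos: [0.4573, -0.2699, 0.019]
ee_rot: [3.141, 0.001, 1.565]
force: [-1.4, 0.8, 6.0]
gripper_width: 0.0385
grasp_force: 25.0
```

```bash
python3 -m pendant '[[[0,0,-0.4],[0,0,0],0.8],[[0,0,-0.5],[0,0,0],0.8],[[0,0,-0.5],[0,0,0],0.8],[[0.35,0.45,0],[0,0,0],0.8],[[0.35,0.45,0],[0,0,0],0.8]]' | head -2
python3 -m pendant '[[[0.35,0.45,0],[0,0,0],0.8],[[0.05,0.13,0],[0,0,0],0.8],[[0,0,0],[0,0,0],0.8],[[0,0,0],[0,0,0],0.8]]'
python3 - <<'E'
from h import *
st()
ci=camera_info("wrist"); im,dp=camera("wrist"); C=cloud(ci,dp,True); C[dp==0]=np.nan
cv2.imwrite("pics/w2.png",im); np.savez("w2.npz",C=C,im=im,**{k:np.array(v) for k,v in ci.items()})
print(proj(ci,[.605,-.08,.067],True),proj(ci,[.605,-.16,.182],True))
for lo,hi in((.058,.07),(.17,.2)):
    m=(C[...,2]>lo)&(C[...,2]<hi)
    n,l,s,c=cv2.connectedComponentsWithStats(m.astype(np.uint8))
    for i in range(1,n):
        if s[i,4]>40:
            q=C[l==i]; (a,b),r=cv2.minEnclosingCircle((q[:,:2]*1000).astype(np.float32)); print(s[i],np.round([a,b,r],1),q.mean(0).round(4))
E
```

```text
time_s: 4.08
eef_pos: [0.5486, -0.1997, 0.1591]
time_s: 4.58
eef_pos: [0.6049, -0.1616, 0.1583]
ee_rot: [-3.141, -0.0, 1.563]
force: [-0.1, 0.2, -0.6]
gripper_width: 0.0388
grasp_force: 25.0
{'time_s': 4.575, 'eef_pos': [0.6049, -0.1616, 0.1583], 'ee_rot': [-3.1408, -0.0001, 1.5634], 'force': [-0.1487, 0.2127, -0.642], 'gripper_width': 0.0388, 'grasp_force': 24.9999}
[315.06576972 108.36205737] [314.55553896 283.11870406]
[119   0 102  27 485] [479.9  13.9  47.4] [0.4858 0.0113 0.0653]
[261   0  12  19  79] [567.9   3.9   7.9] [0.5691 0.     0.0638]
[475   0  51  57 482] [769.8   4.9  32.8] [ 0.7581 -0.0012  0.064 ]
[333  10  11   7  53] [623.   -2.4   4. ] [ 0.6231 -0.0026  0.0644]
[93 21 25  9 91] [414.   15.9  13.9] [0.4142 0.0157 0.0658]
[305  97  23  23 406] [605.8 -79.7   9. ] [ 0.6058 -0.0798  0.0653]
[478 103  35  85 527] [ 774.5 -103.    38.1] [ 0.7527 -0.1009  0.064 ]
[ 228  237  179   61 6002] [ 606.3 -150.3   36. ] [ 0.6062 -0.1536  0.1814]
```

View pics/w2.png

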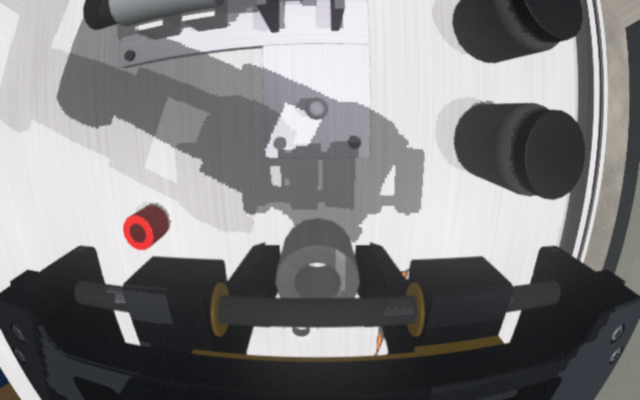

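Wrist view: post top at (316,108), sleeve held between the fingers with its top near (317,280). The sleeve side faces the camera, so I can fit its axis relative to the post in this same picture.

Run:
```python
from h import *
from scipy.optimize import least_squares
z=np.load("w2.npz"); C=z["C"]
q=C[200:330,270:365].reshape(-1,3); q=q[np.isfinite(q[:,0])]
q=q[np.hypot(q[:,0]-.605,q[:,1]+.161)<.024]
print(np.histogram(q[:,2],bins=np.arange(.13,.2,.005)))
s=q[(q[:,2]>.146)&(q[:,2]<.174)&(q[:,1]>-.161)]
f=lambda p:np.hypot(s[:,0]-p[0]-p[2]*(s[:,2]-.16),s[:,1]-p[1]-p[3]*(s[:,2]-.16))-.02
r=least_squares(f,[.605,-.161,0,0],loss="soft_l1",f_scale=.001);print(len(s),r.x.round(4),np.abs(r.fun).mean())
t=q[(q[:,2]>.1765)];c=np.linalg.lstsq(np.c_[t[:,:2],np.ones(len(t))],t[:,2],rcond=None)[0];print("top plane",c,t.mean(0))
p=C[90:125,298:335].reshape(-1,3); p=p[(p[:,2]>.0645)]; print("post top",p[:,2].max(),p.mean(0),len(p))
# hole of the sleeve: pixels deeper than top, ringed by it
w=q[(q[:,2]<.17)&(q[:,1]<-.155)];print(len(w),w.min(0) if len(w) else 0,w.max(0) if len(w) else 0)
```

```text
(array([   0,    2,  187,  283,  348,  393,  506,  561,  630, 2761,  407,
         60,    0,    0]), array([0.13 , 0.135, 0.14 , 0.145, 0.15 , 0.155, 0.16 , 0.165, 0.17 ,
       0.175, 0.18 , 0.185, 0.19 , 0.195, 0.2  ]))
1544 [ 0.606  -0.1622 -0.0065  0.0057] 0.0005638034550217978
top plane [-0.0144182   1.28142465  0.39172383] [ 0.60597847 -0.15324961  0.18660889]
post top 0.0688027672154989 [ 0.60574745 -0.07970485  0.06646417] 266
1397 [ 0.58323622 -0.18454204 -0.00257824] [ 0.62704294 -0.15504601  0.16988578]
```

```bash
python3 -m pendant '[[[0.3,0,0],[0,0,0],0.8],[[0.3,-0.008,0.2],[0,0,0],0.8],[[0.225,0,0.3],[0,0,0],0.8],[[0,0,0.15],[0,0,0],0.8],[[0,0,0],[0,0,0],0.8]]'
python3 - <<'E'
from h import *
from scipy.optimize import least_squares
s=st();ex=np.array(s["eef_pos"])
ci=camera_info("wrist"); im,dp=camera("wrist"); C=cloud(ci,dp,True); C[dp==0]=np.nan
z0=ex[2]
q=C.reshape(-1,3);q=q[np.isfinite(q[:,0])]
s=q[(np.hypot(q[:,0]-ex[0],q[:,1]-ex[1])<.024)&(q[:,2]>z0-.012)&(q[:,2]<z0+.016)&(q[:,1]>ex[1])]
f=lambda p:np.hypot(s[:,0]-p[0]-p[2]*(s[:,2]-z0),s[:,1]-p[1]-p[3]*(s[:,2]-z0))-.02
r=least_squares(f,[ex[0],ex[1],0,0],loss="soft_l1",f_scale=.001);print(len(s),r.x.round(4))
for n in("side","top"):
    im,dp=camera(n);ci=camera_info(n);u,v=proj(ci,[.605,-.08,.07]).astype(int);print(n,u,v)
    if n=="side":cv2.imwrite("pics/s3.png",cv2.convertScaleAbs(cv2.resize(im[v-60:v+60,u-80:u+80],None,fx=5,fy=5,interpolation=cv2.INTER_CUBIC),alpha=1.6))
E
```

```text
time_s: 5.25
eef_pos: [0.6051, -0.0793, 0.0929]
ee_rot: [-3.14, -0.0, 1.564]
force: [-0.0, 0.6, -0.8]
gripper_width: 0.039
grasp_force: 25.0
{'time_s': 5.25, 'eef_pos': [0.6051, -0.0793, 0.0929], 'ee_rot': [-3.1403, -0.0001, 1.5636], 'force': [-0.0095, 0.6317, -0.8474], 'gripper_width': 0.039, 'grasp_force': 24.9999}
1528 [ 0.6062 -0.0799 -0.0075  0.0055]
side 327 227
top 369 198
```

View pics/s3.png

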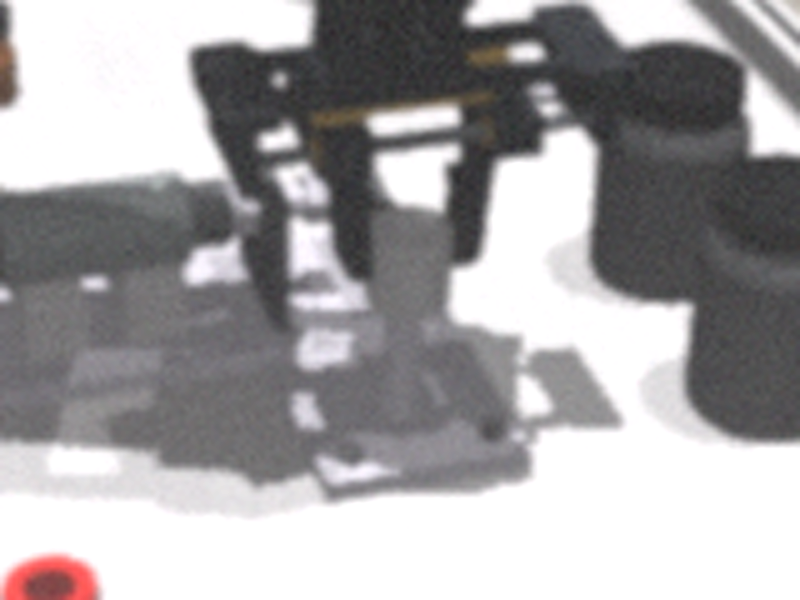

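Side crop: the sleeve at (410,260) hangs straight over the post at (405,370), and the fit agrees within 0.6 mm. I lower it in steps.

```bash
python3 -m pendant '[[[0,-0.005,0.1],[0,0,0],0.8],[[0,0,0.1],[0,0,0],0.8],[[0,0,0.05],[0,0,0],0.8]]'
python3 -m pendant '[[[0,0,0],[0,0,0],0.8]]'|grep force
```

```text
time_s: 5.78
eef_pos: [0.6048, -0.0781, 0.0674]
ee_rot: [-3.14, -0.0, 1.565]
force: [-0.1, 0.2, -1.5]
gripper_width: 0.039
grasp_force: 25.0
force: [-0.4, -0.0, -1.1]
grasp_force: 25.0
```

```bash
python3 -m pendant '[[[-0.006,0,0.12],[0,0,0],0.8],[[0,0,0.12],[0,0,0],0.8],[[0,0,0.09],[0,0,0],0.8],[[0,0,0],[0,0,0],0.8]]'
```

```text
time_s: 6.4
eef_pos: [0.6047, -0.0786, 0.0344]
ee_rot: [-3.14, -0.001, 1.565]
force: [0.9, -0.0, -1.7]
gripper_width: 0.0388
grasp_force: 25.0
```

```bash
python3 -m pendant '[[[0,0,0.02],[0,0,0],0.8],[[0,0,0.01],[0,0,0],0.8],[[0,0,0],[0,0,0],0.8]]'
python3 -m pendant '[[[0,0,0],[0,0,0],0.2],[[0,0,0],[0,0,0],0.2],[[0,0,0],[0,0,0],0.2],[[0,0,-0.1],[0,0,0],0.2],[[0,0,-0.4],[0,0,0],0.2]]'
python3 -m pendant '[[[0,0,-0.4],[0,0,0],0.2],[[-0.3,0,-0.3],[0,0,0],0.2],[[-0.5,0,0],[0,0,0],0.2],[[0,0,0],[0,0,0],0.2],[[0,0,0],[0,0,0],0.2]]'
python3 - <<'E'
from h import *
st()
ci=camera_info("wrist"); im,dp=camera("wrist"); C=cloud(ci,dp,True); C[dp==0]=np.nan
cv2.imwrite("pics/w4.png",im); np.savez("w4.npz",C=C,im=im,**{k:np.array(v) for k,v in ci.items()})
d=np.hypot(C[...,0]-.6055,C[...,1]+.08)
q=C[(d<.026)];
print(np.histogram(q[:,2],bins=np.arange(.005,.08,.004)))
p=q[(q[:,2]>.045)&(q[:,2]<.057)];(a,b),r=cv2.minEnclosingCircle((p[:,:2]*1000).astype(np.float32));print(a,b,r,np.median(p,0))
p=q[(q[:,2]>.0605)];print("post",p.mean(0),p[:,2].max())
E
```

```text
time_s: 6.78
eef_pos: [0.6052, -0.0787, 0.0325]
ee_rot: [3.141, 0.0, 1.565]
force: [0.2, 0.1, -0.7]
gripper_width: 0.0385
grasp_force: 25.0
time_s: 7.4
eef_pos: [0.6042, -0.0785, 0.0817]
ee_rot: [-3.138, -0.001, 1.565]
force: [0.6, -0.7, 0.4]
gripper_width: 0.0707
grasp_force: 0.0
time_s: 8.02
eef_pos: [0.6044, -0.1582, 0.1525]
ee_rot: [-3.141, -0.0, 1.565]
force: [0.5, 0.5, -0.2]
gripper_width: 0.0704
grasp_force: 0.0
{'time_s': 8.025, 'eef_pos': [0.6044, -0.1582, 0.1525], 'ee_rot': [-3.1414, -0.0004, 1.5645], 'force': [0.4594, 0.4933, -0.1856], 'gripper_width': 0.0704, 'grasp_force': 0.0}
(array([   0,  534,   69,    2,    7,   13,   12,   14,   16,   21,   19,
       1280,   88,    0,  188,  234,    0,    0]), array([0.005, 0.009, 0.013, 0.017, 0.021, 0.025, 0.029, 0.033, 0.037,
       0.041, 0.045, 0.049, 0.053, 0.057, 0.061, 0.065, 0.069, 0.073,
       0.077]))
606.4125366210938 -78.99397277832031 20.1265926361084 [ 0.60599142 -0.07902964  0.05196318]
post [ 0.60584366 -0.07993106  0.06527529] 0.06896932335671666
```

View pics/w4.png

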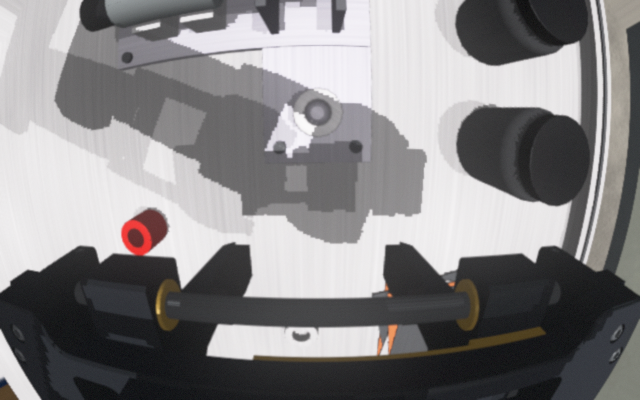

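Wrist view: the sleeve sits on the plate at (316,110) with the post standing out of it. Its top measures 52 mm and its axes are about 1 mm apart, so it is seated and released. Next is the bolt: turn to yaw 0 and look down into the gap.

```bash
python3 -m pendant '[[[0.48,-0.23,-0.03],[0,0,0],0.2],[[0.48,-0.23,-0.03],[0,0,0],0.2],[[0.48,-0.23,0],[0,0,0],0.2],[[0.48,-0.23,0],[0,0,0],0.2],[[0,0,0],[0,0,0.111],0.2]]'|head -2
python3 -m pendant '[[[0,0,0],[0,0,0.111],0.2],[[0,0,0],[0,0,0.111],0.2],[[0,0,0],[0,0,0.111],0.2],[[0,0,0],[0,0,0.111],0.2],[[0,0,0],[0,0,0.111],0.2]]'|head -3
python3 -m pendant '[[[0,0,0],[0,0,0.111],0.2],[[0,0,0],[0,0,0.111],0.2],[[0,0,0],[0,0,0.111],0.2],[[0,0,0],[0,0,0],0.2]]'
python3 - <<'E'
from h import *
st()
ci=camera_info("wrist"); im,dp=camera("wrist"); C=cloud(ci,dp,True); C[dp==0]=np.nan
np.savez("w5.npz",C=C,im=im,**{k:np.array(v) for k,v in ci.items()})
u,v=proj(ci,[.594,.035,.07],True).astype(int);print(u,v)
cv2.imwrite("pics/w5.png",cv2.resize(im[max(v-60,0):v+60,u-80:u+80],None,fx=5,fy=5,interpolation=cv2.INTER_CUBIC))
# base plate edges & plates
def reg(x0,x1,y0,y1,z0,z1):
    m=(C[...,0]>x0)&(C[...,0]<x1)&(C[...,1]>y0)&(C[...,1]<y1)&(C[...,2]>z0)&(C[...,2]<z1);return C[m]
for nm,a in{"bracket":(.55,.58,-.02,.09,.084,.095),"rear":(.61,.635,-.02,.09,.07,.08),"head":(.582,.606,.01,.06,.055,.085)}.items():
    q=reg(*a);k=np.polyfit(q[:,1],q[:,0],1);print(nm,len(q),k.round(4),q.min(0).round(4),q.max(0).round(4),np.median(q,0).round(4))
E
```

```text
time_s: 8.7
eef_pos: [0.5118, 0.0378, 0.1588]
time_s: 9.32
eef_pos: [0.5134, 0.035, 0.1584]
ee_rot: [-3.141, 0.0, 0.514]
time_s: 9.82
eef_pos: [0.5135, 0.0348, 0.1584]
ee_rot: [-3.141, 0.0, -0.001]
force: [0.5, 0.4, -0.2]
gripper_width: 0.0706
grasp_force: 0.0
{'time_s': 9.825, 'eef_pos': [0.5135, 0.0348, 0.1584], 'ee_rot': [-3.1415, 0.0001, -0.0015], 'force': [0.5463, 0.4371, -0.2089], 'gripper_width': 0.0706, 'grasp_force': 0.0}
318 109
bracket 1290 [5.000e-04 5.675e-01] [ 0.5634 -0.0032  0.087 ] [0.5716 0.0729 0.092 ] [0.5674 0.0349 0.09  ]
rear 1173 [-0.0059  0.623 ] [ 0.6185 -0.0026  0.07  ] [0.6273 0.0736 0.0782] [0.6229 0.0362 0.0759]
head 805 [0.0035 0.5928] [0.582  0.0232 0.0583] [0.6024 0.0474 0.08  ] [0.5932 0.0355 0.0747]
```

View pics/w5.png

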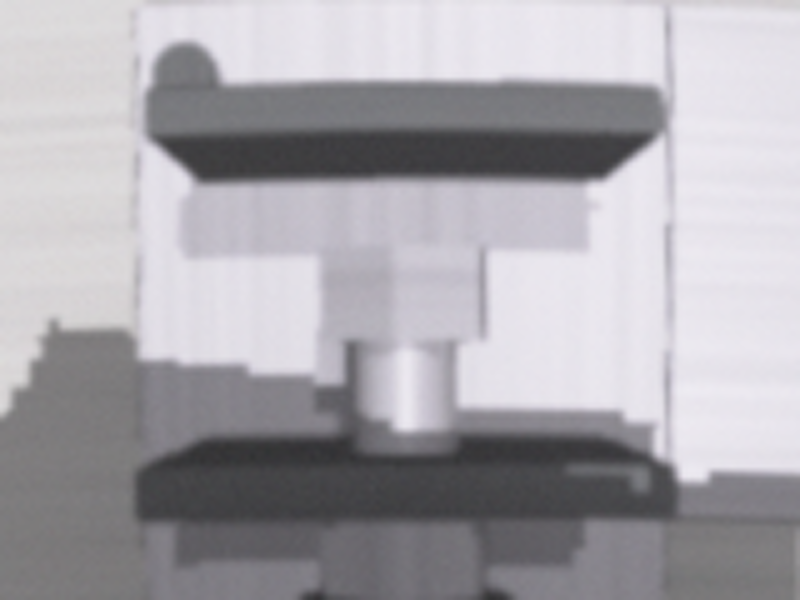

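Wrist crop: the head spans columns 320–485 (24 mm), with a ridge at column 395 close to mid, so the flats are nearly upright now. The rear plate is at rows 85–180 and the bracket at rows 440–515. The plates give mid-gap x 0.595 and y 0.035, which agrees with the post's offset. I'll get the bolt angle from the facet slopes, then move over.

```bash
cat > ang.py <<'E'
from h import *
def ang(C,pr=True):
    m=(C[...,0]>.590)&(C[...,0]<.601)&(abs(C[...,1]-.0353)<.0145)&(C[...,2]>.066)&(C[...,2]<.085); q=C[m]
    y=q[:,1]-.0353; zz=q[:,2]-.065
    best=None
    for a in np.radians(np.arange(-30,30,.5)):   # facet normals at a+30+60k from +y
        n=a+np.radians([30,90,150,-30,210]); 
        h=np.max(np.outer(y,np.cos(n))+np.outer(zz,np.sin(n)),1)
        e=np.abs(h-np.median(h)).mean()
        if best is None or e<best[0]: best=(e,np.degrees(a),np.median(h))
    print(len(q),"resid %.4f angle %.1f deg apothem %.4f"%best,"zmax",np.percentile(q[:,2],98),"y",q[:,1].min(),q[:,1].max())
E
python3 -m pendant '[[[0.4,0,0.1],[0,0,0],0.2],[[0.415,-0.004,0.2],[0,0,0],0.2],[[0,0,0.2],[0,0,0],0.2],[[0,0,0.1],[0,0,0],0.2],[[0,0,0],[0,0,0],0.2]]'
python3 - <<'E'
from ang import *
ang(np.load("w5.npz")["C"])
s=st();ci=camera_info("wrist"); im,dp=camera("wrist"); C=cloud(ci,dp,True); C[dp==0]=np.nan; ang(C)
q=C[(abs(C[...,1]-.0353)<.011)&(C[...,2]>.07)&(C[...,2]<.083)&(C[...,0]>.575)&(C[...,0]<.615)];print(q.min(0),q.max(0))
E
```

```text
time_s: 10.5
eef_pos: [0.5948, 0.0342, 0.0981]
ee_rot: [-3.141, 0.001, -0.003]
force: [-0.5, 1.0, 0.5]
gripper_width: 0.0708
grasp_force: 0.0
481 resid 0.0005 angle 23.5 deg apothem 0.0120 zmax 0.07926870780303914 y 0.02338917209703559 0.04742165143392369
{'time_s': 10.5, 'eef_pos': [0.5948, 0.0342, 0.0981], 'ee_rot': [-3.1414, 0.0011, -0.0028], 'force': [-0.4668, 0.9646, 0.4736], 'gripper_width': 0.0708, 'grasp_force': 0.0}
676 resid 0.0004 angle -30.0 deg apothem 0.0122 zmax 0.07943411057011933 y 0.023469645221830183 0.04721799039766276
[0.57500355 0.02435047 0.07001747] [0.60300332 0.04628084 0.08037453]
```

At t = 10.5 the flats are exactly upright: the angle went from -6.5° to 0° in 0.65 s, matching 0.17 rad/s. I lower now with the fingers half closed and shut at the next upright moment, about t = 16.6.

```bash
python3 -m pendant '[[[0,-0.01,0.15],[0,0,0],0.35],[[0,0,0.15],[0,0,0],0.35],[[0,0,0.15],[0,0,0],0.35],[[0,0,0.07],[0,0,0],0.35],[[0,0,0],[0,0,0],0.55]]'
for i in 1 2 3 4 5 6 7; do python3 -m pendant '[[[0,0,0],[0,0,0],0.6],[[0,0,0],[0,0,0],0.6],[[0,0,0],[0,0,0],0.6],[[0,0,0],[0,0,0],0.6],[[0,0,0],[0,0,0],0.6]]' >o.txt; done; cat o.txt
```

```text
time_s: 11.18
eef_pos: [0.5951, 0.0349, 0.0457]
ee_rot: [-3.141, 0.001, -0.004]
force: [0.3, 0.2, 0.4]
gripper_width: 0.0493
grasp_force: 0.0
time_s: 15.55
eef_pos: [0.5953, 0.0349, 0.0464]
ee_rot: [3.142, 0.0, -0.004]
force: [-0.2, -0.5, -0.5]
gripper_width: 0.0351
grasp_force: 0.0
```

```bash
python3 -m pendant '[[[0,0,0],[0,0,0],0.6],[[0,0,0],[0,0,0],0.6],[[0,0,0],[0,0,0],0.6],[[0,0,0],[0,0,0],0.6],[[0,0,0],[0,0,0],0.6]]' >o.txt
python3 -m pendant '[[[0,0,0],[0,0,0],0.6],[[0,0,0],[0,0,0],1],[[0,0,0],[0,0,0],1],[[0,0,0],[0,0,0],1],[[0,0,0],[0,0,0],1]]' 40
python3 -m pendant '[[[0,0,0],[0,0,0],1],[[0,0,0],[0,0,0],1],[[0,0,0],[0,0,0],1],[[0,0,0],[0,0,0],1],[[0,0,0],[0,0,0],1]]'
python3 -m pendant '[[[0,0,0],[0,0,0],1],[[0,0,0],[0,0,0],1],[[0,0,0],[0,0,0],1],[[0,0,0],[0,0,0],1],[[0,0,0],[0,0,0],1]]'
python3 - <<'E'
from ang import *
ci=camera_info("wrist"); im,dp=camera("wrist"); C=cloud(ci,dp,True); C[dp==0]=np.nan; ang(C)
im,dp=camera("top");ci=camera_info("top");C=cloud(ci,dp);C[dp==0]=np.nan
q=C[(np.hypot(C[...,0]-.605,C[...,1]+.08)<.03)&(C[...,2]>.045)&(C[...,2]<.058)];print("sleeve",len(q),np.median(q,0) if len(q) else 0)
E
```

```text
time_s: 16.8
eef_pos: [0.5953, 0.0335, 0.0463]
ee_rot: [3.14, 0.0, -0.005]
force: [0.5, -7.4, 0.1]
gripper_width: 0.0235
grasp_force: 39.6
time_s: 17.42
eef_pos: [0.5953, 0.0335, 0.0462]
ee_rot: [3.14, 0.0, -0.005]
force: [-0.9, -6.9, -0.3]
gripper_width: 0.0233
grasp_force: 39.6
time_s: 18.05
eef_pos: [0.5953, 0.0335, 0.0463]
ee_rot: [3.14, 0.0, -0.005]
force: [-0.8, -7.2, -1.2]
gripper_width: 0.024
grasp_force: 39.6
987 resid 0.0005 angle 26.0 deg apothem 0.0122 zmax 0.0788738869771111 y 0.021706055319812484 0.04794965033298464
sleeve 102 [ 0.60608512 -0.08741792  0.05158048]
```

Run:
```python
from ang import *
ci=camera_info("wrist"); im,dp=camera("wrist"); C=cloud(ci,dp,True); C[dp==0]=np.nan; ang(C)
d=np.hypot(C[...,0]-.606,C[...,1]+.08);q=C[(d<.026)&(C[...,2]>.045)&(C[...,2]<.057)]
if len(q):print(len(q),(q.min(0)+q.max(0))/2,q.max(0)-q.min(0))
st(); print(robot.finish_job())
```

```text
993 resid 0.0005 angle 26.5 deg apothem 0.0122 zmax 0.07897587550294397 y 0.021666340894776117 0.04804725150341348
2196 [ 0.60696337 -0.07788473  0.05098748] [0.0393732  0.03953732 0.01196808]
{'time_s': 18.2, 'eef_pos': [0.5953, 0.0335, 0.0463], 'ee_rot': [3.1396, 0.0002, -0.0047], 'force': [-1.0855, -6.6957, -1.1718], 'gripper_width': 0.0234, 'grasp_force': 39.5602}
the job is handed in; nothing more can be done
None
```

I handed the job in at 18.2 s: the spacer is seated on the guide post and released, and the bolt head is gripped with about 40 N and has stopped turning; no verdict came back.

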